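# Transfer a row of reagents to the bench rack in reverse order

## Robot

A 7-joint arm with a two-finger parallel gripper is mounted at the origin on a cart in front of the work surface, level with it; the furniture and walls round the work are solid. World frame = base frame: x ahead of the robot, y to its left, z up, the work surface at z = 0. Lengths are in mm, angles in rad, forces in N, time in s.
With the tool pointing down it reaches from about 425 to 975 mm from the base axis. Payload 16.7 kg.
Tool frame: the origin (TCP) lies midway between the tips of the shut fingers; the grasp point (between the pads) lies arm.grip_depth behind it (arm.grip_depth is the distance from the TCP to the grasp point, in mm); z points along the fingers, y is the direction in which the jaws open and shut (so a half turn about z gives the same grasp; the last joint's range is limited). The gripper opens to 85 mm and grips with 20 to 120 N. Pads are 22 mm wide; open, the fingers measure 114 mm over their backs; the gripper's body (76 mm by 85 mm) begins 54 mm behind the grasp point. The pads swing forward as they close: fully open they stand 13 mm farther back than shut.
Start: joints at [1.107, 0.426, 0.074, 1.606, -0.034, 1.111, -0.067], TCP at [208.324, -642.01, 231.302] pointing down, gripper open.
Joint ranges: [-2.85, 2.85], [-0.5, 2.14], [-1.23, 1.37], [0.21, 2.46], [-1.02, 4.16], [0.16, 2.05], [-2.73, 2.73]. Speed limits (rad/s): [1.89, 1.89, 2.39, 2.39, 3.01, 3.01, 3.01].

## Interface

Orientations are given as a unit quaternion [w, x, y, z].
In Python, from rig import arm gives the robot as it stands.
- The arm moves only by the shell command python3 -m pendant 'ROWS' [FORCE]. ROWS is JSON, a list that holds one entry, the list of rows, each a list of 5 numbers: the opening, from 0 (shut) to 1 (fully open), then the shift along the world's x, y, z in mm, then the turn about the world's z in degrees. A call has 1 to 5 rows; each row shifts and turns the commanded pose from where the row before left it; what a row does not reach is not made up. A row lasts 1/12 s, in which the tool goes at most 41.7 mm and 7.16 degrees, less where a joint would pass 70% of its speed; a pose out of reach is approached as far as the arm can. A call with a gripper value outside its range is refused whole. The fingers move at their own pace and stop on an object; FORCE is the grip in N (left out, the last holds). Time passes only in rows, so rows that do not move let the fingers close. It gives the time, the measured TCP pose, the force and the opening at its end, in the units of the state.
- arm.read_state(): the state, without advancing time (a new reading comes with each control period).
- arm.camera(name): name is "scene" or "side" or "wrist"; returns the picture (400x640x3 uint8, red, green, blue); there is no depth.
- arm.calibration(name): a dict with "camera_matrix" (3x3 intrinsics, pixels), "cam_to_world" (4x4, takes a point from camera to world coordinates). Camera axes: x right, y down, z forward; pixel columns grow to the right and rows downward; lengths in mm; the calibration is good to about 2 mm. A picture is of the moment at which its call begins: read the wrist's pose just before it. calibration takes no time and is no camera call; for the wrist camera it gives the pose at the moment of the call.
- arm.finish_job(): hands the job in, once; it reports no verdict.
The state is a dict: "t": time; "joints": joint angles; "joint_vel": joint speeds; "joint_torque": joint torques, N m; "tool_pos": TCP position; "eef_rot": TCP orientation; "contact_force": force on the tool from outside, world axes, zero at the start; "wrist_torque": the same for the moment, N m; "grip_width": opening from 0.0 (shut) to 1.0 (fully open).
Only numpy, scipy, OpenCV 4.12 (cv2) and the standard library are available. Lean on these libraries where they do the work, as an engineer would, in place of code of your own. Each camera call takes 0.05 s, during which the arm holds its last target.

## Task

In the grey storage rack the four reagent bottles stand, nearest the robot first, from newest to oldest, each in a holder of its cap's colour; the orange bench rack must hold them oldest first, so move all four across in reverse order. The bottle that stood nearest the robot goes in the farthest pocket, the next one in the next, and so on until the bottle that stood farthest is in the nearest pocket; leave each one standing upright on the floor of its own pocket.

Things in the scene. Friction and masses are not known exactly. Their poses are not given: they have to be found in the camera images.
- blue_center (a point): small white dropper vial with a BLUE cap, body 23 mm in diameter up to 39 mm, then a tapering cap 18 mm wide; 57 mm tall in all; loose, under 0.1 kg. The point is its centre, half-way up (28.5 mm above its underside); z is its upright axis. Starts upright in the holder of its cap's colour; grasp the body from above, closing across the row.
- pink_center (a point): small white dropper vial with a bright PINK (magenta) cap, body 23 mm in diameter up to 39 mm, then a tapering cap 18 mm wide; 57 mm tall in all; loose, under 0.1 kg. The point is its centre, half-way up (28.5 mm above its underside); z is its upright axis. Starts upright in the holder of its cap's colour; grasp the body from above, closing across the row.
- white_center (a point): small white dropper vial with a WHITE cap (not those in the grey rack farther left), body 23 mm in diameter up to 39 mm, then a tapering cap 18 mm wide; 57 mm tall in all; loose, under 0.1 kg. The point is its centre, half-way up (28.5 mm above its underside); z is its upright axis. Starts upright in the holder of its cap's colour; grasp the body from above, closing across the row.
- purple_center (a point): white bottle with a dark PURPLE screw cap, wider than the vials, body 34 mm in diameter up to 58 mm, then a cap 21 mm wide; 70 mm tall in all; loose, under 0.1 kg. The point is its centre, half-way up (35.0 mm above its underside); z is its upright axis. Starts upright in the holder of its cap's colour; grasp the body from above, closing across the row.
- holder_blue: blue square holder, 44 x 44 x 6 mm, fixed in one of the four places of the storage rack, with a round recess 25 mm wide and 4 mm deep for the blue-capped bottle, which starts in it. Origin at the centre of its underside, the recess floor 2 mm above it. Which holder has which place changes from start to start; the holders never move during the job.
- holder_pink: pink (magenta) square holder, 44 x 44 x 6 mm, fixed in one of the four places of the storage rack, with a round recess 25 mm wide and 4 mm deep for the pink (magenta)-capped bottle, which starts in it. Origin at the centre of its underside, the recess floor 2 mm above it. Which holder has which place changes from start to start; the holders never move during the job.
- holder_white: white square holder, 44 x 44 x 6 mm, fixed in one of the four places of the storage rack, with a round recess 25 mm wide and 4 mm deep for the white-capped bottle, which starts in it. Origin at the centre of its underside, the recess floor 2 mm above it. Which holder has which place changes from start to start; the holders never move during the job.
- holder_purple: dark purple square holder, 44 x 44 x 6 mm, fixed in one of the four places of the storage rack, with a round recess 36 mm wide and 4 mm deep for the dark purple-capped bottle, which starts in it. Origin at the centre of its underside, the recess floor 2 mm above it. Which holder has which place changes from start to start; the holders never move during the job.
- storage_rack: grey flat rack, 195 x 51 x 4 mm, fixed to the worktop; origin at the centre of its underside. Its x axis runs along the row, away from the robot to within 0.2 rad, z up. Four places at x = -72, -24, +24, +72 mm (nearest first), y = 0, each with a coloured holder on top. It and the bench rack may swap sides. A wall shelf hangs above and beyond the far ends: carry low.
- bench_rack: orange tray with four empty square pockets; 195 x 51 mm, fixed to the worktop; origin at the centre of its underside. x axis along the row, away from the robot to within 0.2 rad, z up. Pocket centres at x = -72, -24, +24, +72 mm (nearest first), y = 0; each pocket is 45 x 45 mm inside, floor 4 mm above the origin, walls 3 mm thick that stand 5 mm above the floor.
Not all that is in view belongs to the job. Several things have the shape of the holder_pink; the one meant has the colours described above. What is shaped like the part that bears blue_center but red is not meant.

How it is judged:
By the outcome, as a careful person would: the job done as asked, in the order asked, and still so for the second after the job is handed in, with the robot touching nothing.
It also fails if it takes over 96 s, if anything falls off the work surface, if the arm or the gripper's body presses on something with over 40 N, if the wrist force passes 120 N, or if a joint passes its speed limit or range.

## Working session

There is one attempt and no reset: what is moved stays moved. The work goes in short steps, Python scripts to look and compute and a shell command to move; the robot and the scene stay as the last step left them, time stands still between calls to the robot, and variables do not carry over. Pictures are saved under pics/ and viewed, and the job is handed in when it is done.

```bash
ls; mkdir -p pics
python3 - <<'E'
from rig import arm
import cv2
print(arm.read_state(), arm.grip_depth)
for n in ["scene","side","wrist"]:
    c=arm.calibration(n); print(n,c)
    cv2.imwrite(f"pics/{n}0.png",arm.camera(n)[:,:,::-1])
E
```

```text
pics
{'t': 0.0, 'joints': array([ 1.10750168,  0.42676212,  0.07386073,  1.60664959, -0.03408224,
        1.1108106 , -0.06709725]), 'joint_vel': array([-0.00067321, -0.00023418, -0.00193776,  0.00036821,  0.0004892 ,
       -0.00074168,  0.0007284 ]), 'joint_torque': array([ 2.34071718e-03, -9.49824500e+01,  3.76188576e+00, -4.63528526e+01,
        1.91760290e-02,  9.74440947e-03,  7.94296000e-06]), 'tool_pos': array([ 208.17621308, -641.63784383,  230.57202469]), 'eef_rot': array([-6.64212541e-04,  9.87719055e-01,  1.56238914e-01, -1.67737855e-04]), 'contact_force': array([ 0.57424958, -0.11777809, -0.14740183]), 'wrist_torque': array([-0.04038938, -0.00059084, -0.08995181]), 'grip_width': 1.003118978116863} 18.700000000000003
scene {'camera_matrix': array([[388.1904767 ,   0.        , 318.48776802],
       [  0.        , 388.1904767 , 195.01898194],
       [  0.        ,   0.        ,   1.        ]]), 'cam_to_world': array([[-4.51065515e-01, -6.72918187e-01,  5.86277251e-01,
        -1.30051418e+02],
       [-8.92486302e-01,  3.42186739e-01, -2.93898685e-01,
        -1.78609530e+0
[... 548 characters left out ...]
-1.09356146e-02, -8.95439011e-01, -4.45049874e-01,
         4.76900142e+02],
       [ 0.00000000e+00,  0.00000000e+00,  0.00000000e+00,
         1.00000000e+00]])}
wrist {'camera_matrix': array([[295.11302924,   0.        , 324.71979253],
       [  0.        , 295.11302924, 201.74434233],
       [  0.        ,   0.        ,   1.        ]]), 'cam_to_world': array([[ 3.07794748e-01, -9.01081773e-01, -3.05473454e-01,
         2.87388759e+02],
       [-9.51452382e-01, -2.91793524e-01, -9.79535843e-02,
        -6.15233058e+02],
       [-8.70986212e-04,  3.20793044e-01, -9.47148913e-01,
         3.73259082e+02],
       [ 0.00000000e+00,  0.00000000e+00,  0.00000000e+00,
         1.00000000e+00]])}
```

View pics/scene0.png

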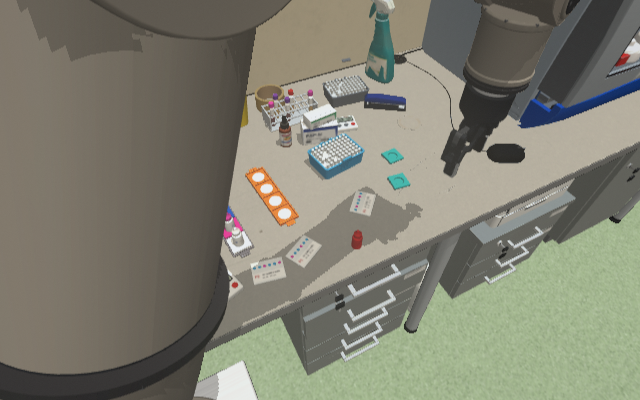

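View pics/side0.png

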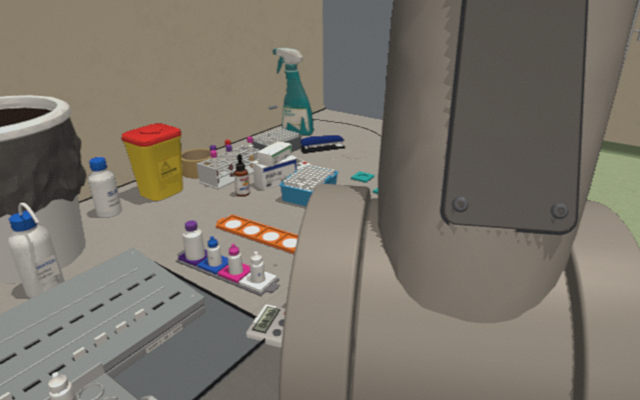

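View pics/wrist0.png

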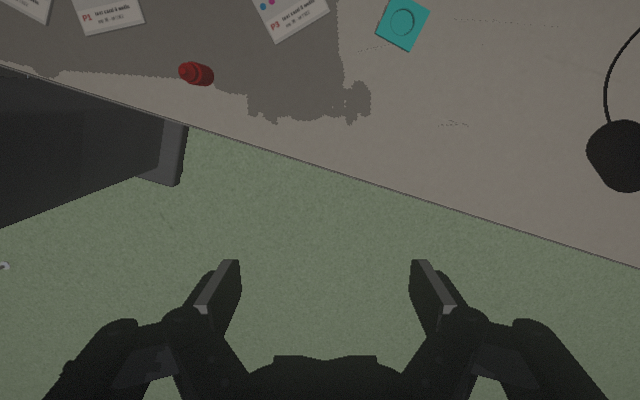

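Run:
```python
import cv2
a=cv2.imread("pics/side0.png"); cv2.imwrite("pics/sc.png",cv2.resize(a[200:310,160:320],None,fx=5,fy=5,interpolation=cv2.INTER_CUBIC))
a=cv2.imread("pics/scene0.png"); cv2.imwrite("pics/cc.png",cv2.resize(a[155:275,210:320],None,fx=5,fy=5,interpolation=cv2.INTER_CUBIC))
```

```text
(no output)
```

View pics/sc.png

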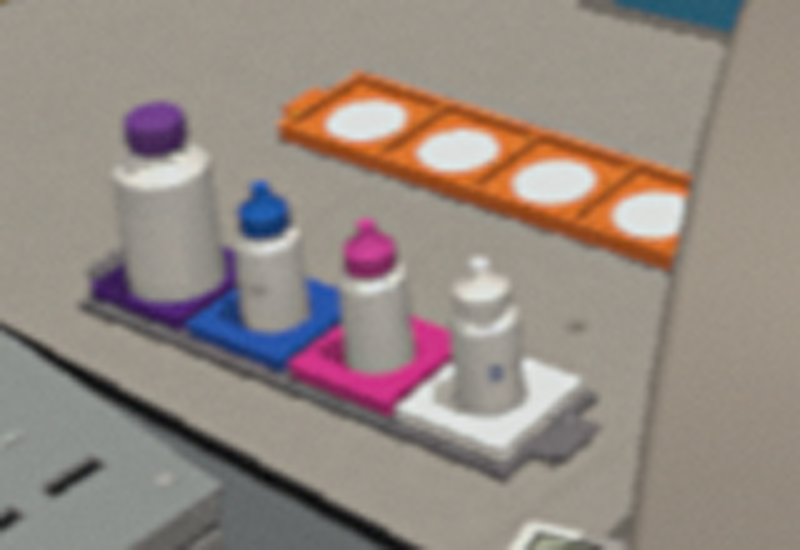

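View pics/cc.png

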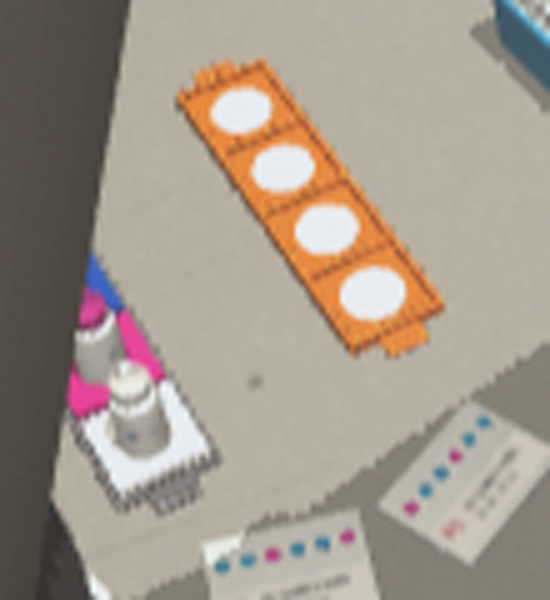

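```bash
cat > h.py <<'E'
from rig import arm
import numpy as np, cv2
def ray(name,u,v,z,cal=None):
    c=cal or arm.calibration(name); K=np.array(c["camera_matrix"]);T=np.array(c["cam_to_world"])
    d=T[:3,:3]@np.linalg.solve(K,[u,v,1]); o=T[:3,3]
    return o+d*(z-o[2])/d[2]
def proj(name,P,cal=None):
    c=cal or arm.calibration(name); K=np.array(c["camera_matrix"]);T=np.array(c["cam_to_world"])
    p=K@(T[:3,:3].T@(np.array(P)-T[:3,3])); return p[:2]/p[2]
def snap(name,f,crop=None,s=1):
    cal=arm.calibration(name); a=arm.camera(name)[:,:,::-1]
    np.save("pics/"+f+".npy",cal,allow_pickle=True)
    if crop: a=a[crop[1]:crop[3],crop[0]:crop[2]]
    cv2.imwrite("pics/"+f+".png",cv2.resize(a,None,fx=s,fy=s,interpolation=cv2.INTER_CUBIC))
E
python3 - <<'E'
from h import *
print("bench scene")
for p in [(258.2,177),(266.6,188.6),(275.4,200.8),(284.6,213.6)]: print(ray("scene",*p,4).round(1))
print("bench side")
for p in [(233.6,224.2),(251.6,230.2),(271,236.4),(290,243)]: print(ray("side",*p,4).round(1))
print("bottles side")
for n,p,z in [("w",(488,312),43+2),("pi",(374,283),45),("b",(268,235),45),("pu",(161,165),64)]:
    print(n,ray("side",160+p[0]/5,200+p[1]/5,z).round(1))
print("w scene",ray("scene",210+135/5,155+400/5,45))
for n,p in [("w",(490,398)),("pi",(378,360)),("b",(278,318)),("pu",(178,285))]:
    print(n,ray("side",160+p[0]/5,200+p[1]/5,6).round(1))
E
```

```text
bench scene
[ 569.6 -352.8    4. ]
[ 521.5 -357.2    4. ]
[ 473.6 -361.5    4. ]
[ 426.1 -365.7    4. ]
bench side
[ 565.2 -349.6    4. ]
[ 518.1 -353.5    4. ]
[ 470.4 -358.2    4. ]
[ 424.7 -361.2    4. ]
bottles side
w [ 387.3 -235.    45. ]
pi [ 429.9 -225.3   45. ]
b [ 481.2 -225.    45. ]
pu [ 521.4 -214.9   64. ]
w scene [ 387.72765866 -238.9728022    45.        ]
w [ 393.1 -238.4    6. ]
pi [ 439.5 -231.8    6. ]
b [ 486.7 -229.     6. ]
pu [ 532.2 -222.2    6. ]
```

```bash
python3 -m pendant '[[[1,15,33,-5,-3],[1,15,33,-5,-3],[1,15,33,-5,-3],[1,15,33,-5,-3],[1,15,33,-5,0]]]' 40;  python3 -m pendant '[[[1,15,33,-5,0],[1,15,33,-5,0],[1,15,33,-5,0],[1,15,33,-5,0],[1,15,33,-5,0]]]'
```

```text
t: 0.57
tool_pos: [283.6, -475.3, 205.9]
eef_rot: [-0.0, 0.999, 0.05, -0.0]
contact_force: [0.8, 0.1, -0.3]
grip_width: 0.997
t: 0.98
tool_pos: [358.6, -310.3, 181.1]
eef_rot: [0.0, 0.999, 0.052, 0.0]
contact_force: [0.4, -1.5, -0.8]
grip_width: 0.999
```

```bash
python3 -m pendant '[[[1,15,36,-10,0],[1,16,36,-10,0],[1,0,0,0,0]]]'
python3 - <<'E'
from h import *
snap("wrist","w1"); snap("scene","s1",(200,140,320,280),5)
E
```

```text
t: 1.23
tool_pos: [391.2, -233.5, 160.0]
eef_rot: [-0.001, 0.998, 0.056, -0.0]
contact_force: [1.2, 0.4, 0.1]
grip_width: 0.998
```

View pics/w1.png

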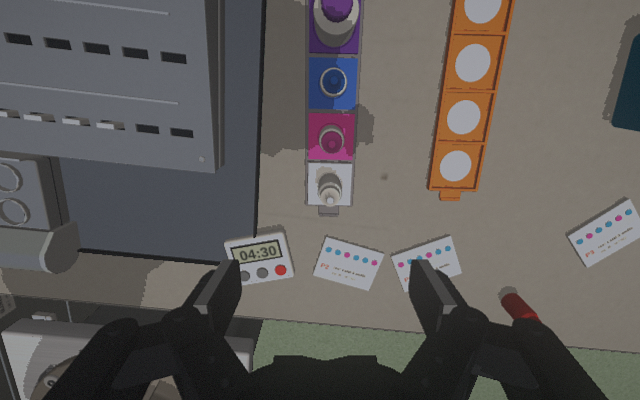

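Run:
```python
import cv2
a=cv2.imread("pics/w1.png")
cv2.imwrite("pics/w1a.png",cv2.resize(a[0:215,295:370],None,fx=2.75*1,fy=2.75,interpolation=cv2.INTER_CUBIC))
cv2.imwrite("pics/w1b.png",cv2.resize(a[100:220,290:500],None,fx=3.8,fy=3.8,interpolation=cv2.INTER_CUBIC))
```

```text
(no output)
```

View pics/w1a.png

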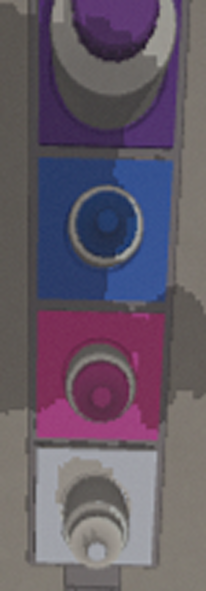

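View pics/w1b.png

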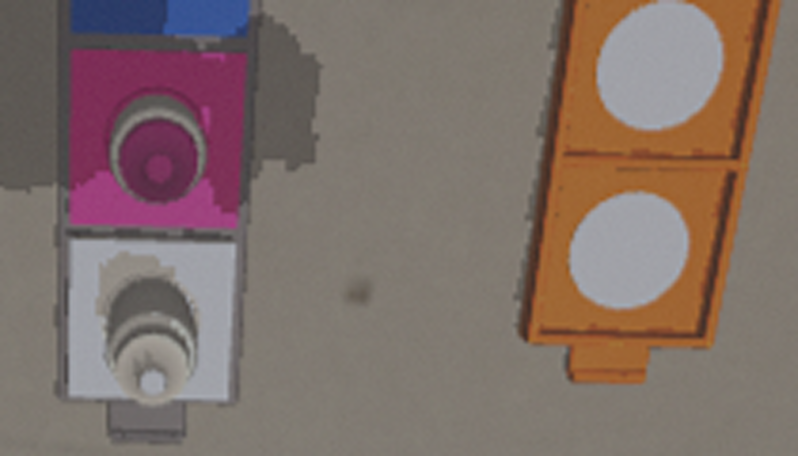

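Run:
```python
from h import *
cal=np.load("pics/w1.npy",allow_pickle=True).item()
def R(ps,ox,oy,s,z):
    pts=np.array([ray("wrist",ox+p[0]/s,oy+p[1]/s,z,cal) for p in ps]); return pts
for n,ps,a in [("white",[(68,239),(238,239),(228,400),(68,398)],(290,100,3.8)),("pink",[(70,50),(252,50),(240,229),(69,222)],(290,100,3.8)),("blue",[(39,157),(172,157),(166,300),(37,298)],(295,0,2.75))]:
    r=R(ps,*a,10); print(n,r.mean(0).round(1), r[:,:2].round(0).tolist())
print(R([(629,250),(660,65)],290,100,3.8,4).round(1)); print(ray("wrist",473,63,4,cal))
print(arm.read_state()["tool_pos"])
```

```text
white [ 394.5 -236.8   10. ] [[414.0, -213.0], [419.0, -257.0], [374.0, -261.0], [370.0, -217.0]]
pink [ 442.4 -233.1   10. ] [[462.0, -209.0], [467.0, -254.0], [422.0, -257.0], [419.0, -212.0]]
blue [ 490.4 -228.4   10. ] [[510.0, -205.0], [515.0, -248.0], [470.0, -252.0], [466.0, -208.0]]
[[ 426.8 -363.     4. ]
 [ 474.7 -358.8    4. ]]
[ 522.44874789 -354.82790591    4.        ]
[ 389.66269296 -238.6736021   161.0377832 ]
```

```bash
python3 -m pendant '[[[1,5,2,-35,-1],[1,0,0,-35,0],[1,0,0,-30,0],[1,0,0,-20,0],[1,0,0,0,0]]]';python3 - <<'E'
from h import *
print(arm.read_state()["tool_pos"])
snap("wrist","w2",(220,100,440,340),3); snap("scene","s2",(200,140,320,280),5)
E
```

```text
t: 1.75
tool_pos: [391.9, -238.2, 38.2]
eef_rot: [-0.001, 0.999, 0.043, -0.002]
contact_force: [-1.6, 0.9, -0.1]
grip_width: 0.998
[ 391.93007539 -238.19194244   38.15602972]
```

View pics/w2.png

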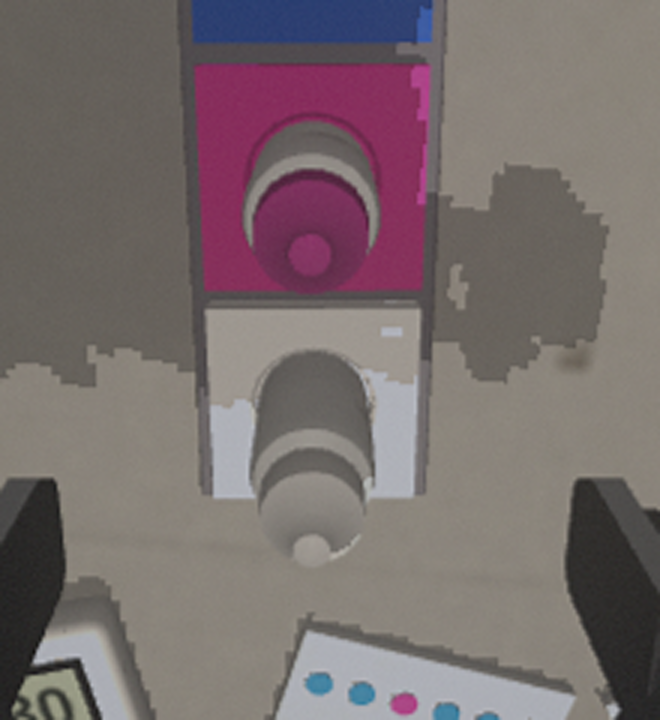

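View pics/s2.png

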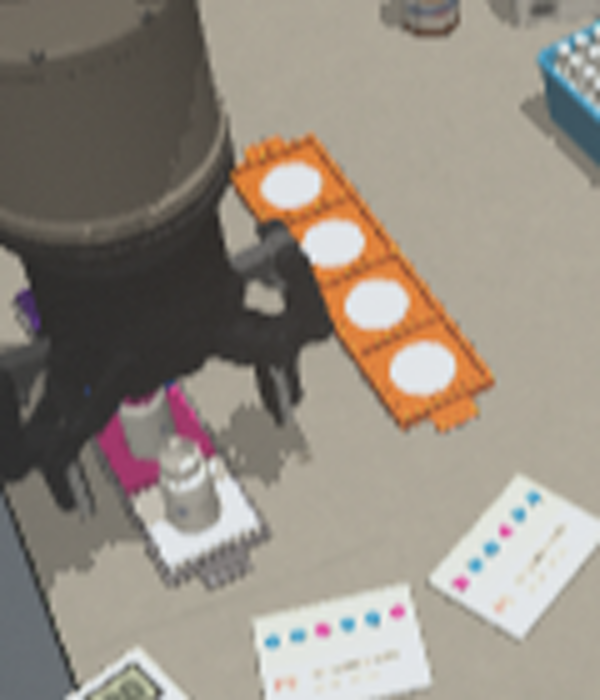

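Run:
```python
from h import *
p=arm.read_state()["tool_pos"]; print(p)
for d in (0,13):
  q=p+[0,0,d]; s=proj("scene",q); w=proj("wrist",q); print((s-[200,140])*5,(w-[220,100])*3)
for z in (6,45,63):
  q=[394.5,-236.8,z]; print(z,(proj("scene",q)-[200,140])*5,(proj("wrist",q)-[220,100])*3)
for y in(-40,40):
  th=.087;q=p+[-y*np.sin(th),y*np.cos(th),13]; print((proj("scene",q)-[200,140])*5,(proj("wrist",q)-[220,100])*3)
```

```text
[ 393.82231068 -238.78010872   41.4370925 ]
[181.33961211 469.67859628] [320.16984841 486.61167951]
[176.468002  452.3124967] [320.64582205 526.32921689]
6 [189.40776591 515.58857191] [310.48844666 400.27989289]
45 [175.19178529 465.5061768 ] [309.57728368 492.74295137]
63 [168.29295148 441.20183019] [308.99587726 551.74295081]
[260.17131387 413.27441103] [557.65464122 525.88115585]
[ 89.98875202 492.64524214] [ 83.76219047 526.77704126]
```

```bash
python3 -m pendant '[[[1,0,1,-18,0],[1,0,0,-10,0],[1,0,0,0,0],[0.2,0,0,0,0],[0,0,0,0,0]]]' 30; python3 -m pendant '[[[0,0,0,0,0],[0,0,0,0,0],[0,0,0,0,0]]]'
python3 - <<'E'
from h import *
print(arm.read_state()["tool_pos"],arm.read_state()["grip_width"])
snap("wrist","w3",(220,100,440,340),3); snap("scene","s3",(200,140,320,280),5)
E
```

```text
t: 2.27
tool_pos: [394.7, -237.4, 14.2]
eef_rot: [0.0, 0.999, 0.043, 0.0]
contact_force: [0.2, -0.6, 0.2]
grip_width: 0.747
t: 2.52
tool_pos: [394.5, -237.2, 13.8]
eef_rot: [0.0, 0.999, 0.043, 0.0]
contact_force: [-0.6, 0.0, -0.3]
grip_width: 0.292
[ 394.54387435 -237.16627546   13.77121987] 0.29190453559138047
```

View pics/w3.png

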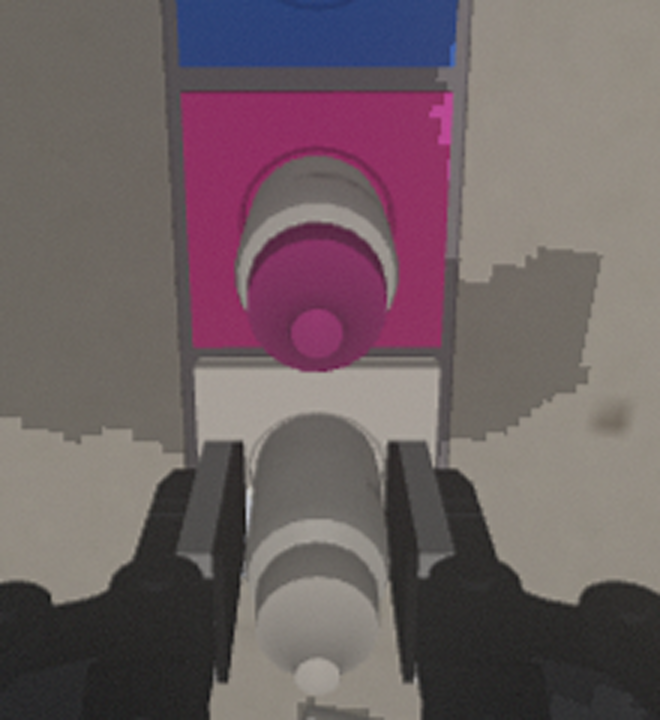

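View pics/s3.png

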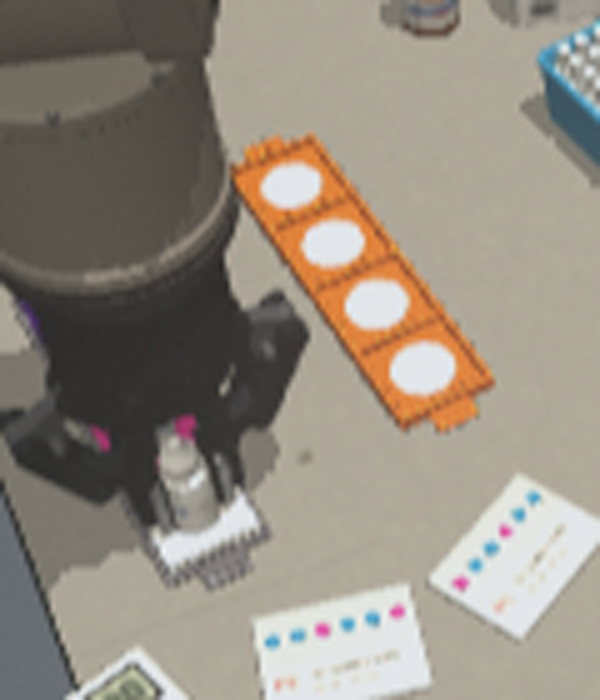

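```bash
python3 -m pendant '[[[0,0,0,0,0],[0,0,0,0,0],[0,0,0,0,0],[0,0,0,15,0],[0,0,0,25,0]]]';  python3 -m pendant '[[[0,0,0,30,0],[0,10,-10,15,0],[0,0,0,0,0],[0,0,0,0,0]]]'
python3 - <<'E'
from h import *
print(arm.read_state()["tool_pos"],arm.read_state()["grip_width"])
snap("wrist","w4",(220,100,440,340),3)
E
```

```text
t: 3.03
tool_pos: [393.1, -236.3, 52.3]
eef_rot: [-0.001, 0.999, 0.044, -0.002]
contact_force: [0.1, -0.0, -0.7]
grip_width: 0.259
t: 3.37
tool_pos: [405.0, -247.5, 99.1]
eef_rot: [0.001, 0.999, 0.043, 0.001]
contact_force: [-0.3, -0.1, -0.4]
grip_width: 0.256
[ 404.9878395  -247.51681175   99.08012725] 0.2557293706905886
```

View pics/w4.png

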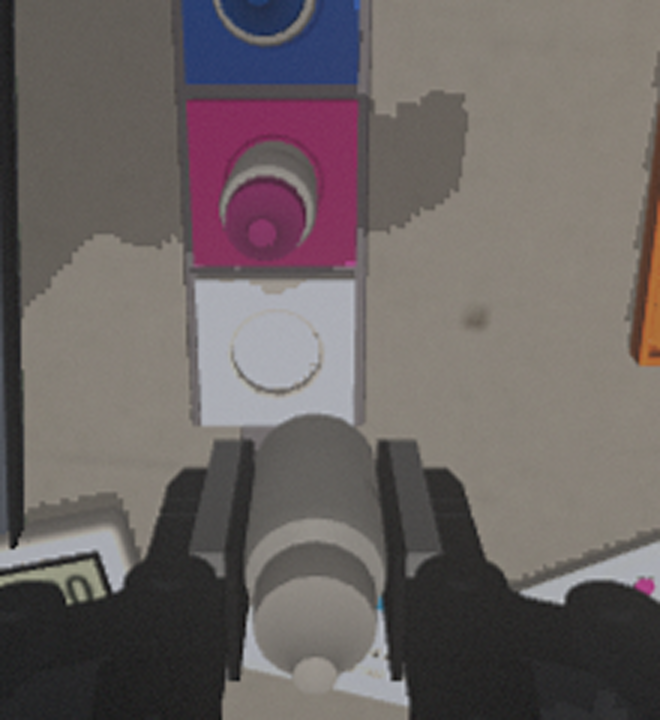

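```bash
python3 -m pendant '[[[0,33,-20,0,0],[0,33,-20,0,0],[0,33,-21,0,0],[0,33,-21,0,0],[0,33,-21,0,0]]]';  python3 -m pendant '[[[0,0,0,-20,0],[0,0,0,-30,0],[0,0,0,-20,0],[0,0,0,0,0],[0,0,0,0,0]]]'
python3 - <<'E'
from h import *
print(arm.read_state()["tool_pos"],arm.read_state()["grip_width"])
snap("wrist","w5",(220,100,440,340),3);snap("side","d5",(160,160,320,280),5)
E
```

```text
t: 3.83
tool_pos: [569.8, -350.2, 96.5]
eef_rot: [-0.001, 0.999, 0.044, -0.001]
contact_force: [-0.5, 0.1, 0.5]
grip_width: 0.261
t: 4.25
tool_pos: [568.0, -349.0, 26.4]
eef_rot: [-0.001, 0.999, 0.044, -0.002]
contact_force: [0.5, 0.1, 0.9]
grip_width: 0.263
[ 567.98316215 -348.98143406   26.4091162 ] 0.262526659113863
```

View pics/w5.png

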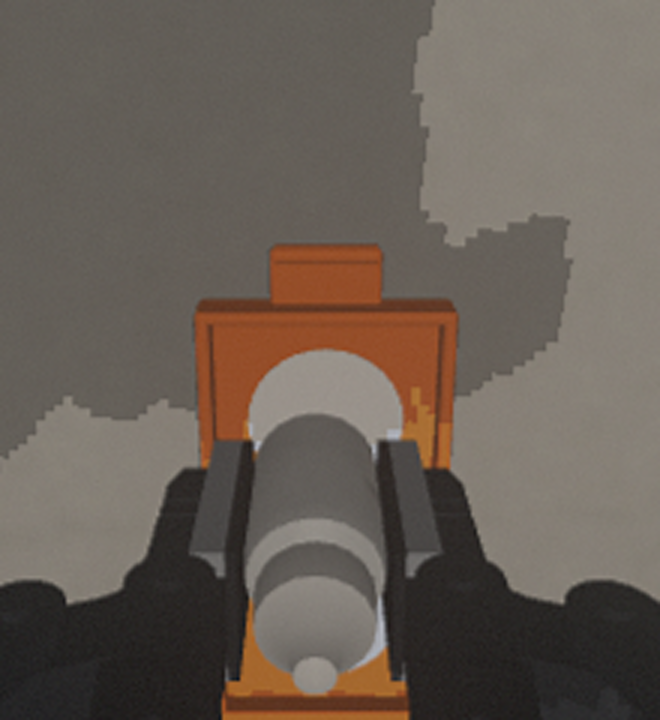

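View pics/d5.png

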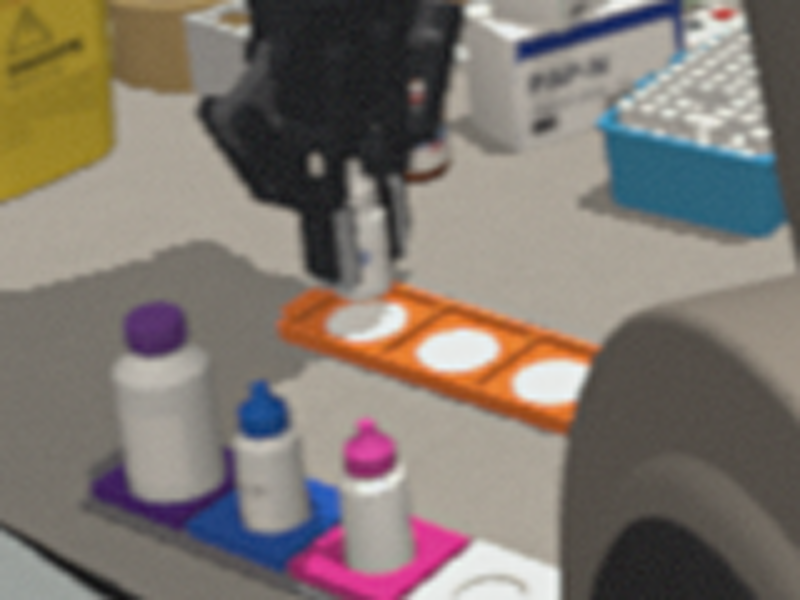

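```bash
python3 -m pendant '[[[0,2,-1,-8,0],[0,0,0,-5,0],[0,0,0,-2,0],[0,0,0,0,0],[0,0,0,0,0]]]';  python3 -m pendant '[[[0.35,0,0,0,0],[0.5,0,0,0,0],[0.8,0,0,0,0],[0.8,0,0,0,0]]]'
python3 - <<'E'
from h import *
print(arm.read_state()["tool_pos"],arm.read_state()["grip_width"])
snap("wrist","w6",(220,100,440,340),3);snap("side","d6",(160,160,320,280),5)
E
```

```text
t: 4.77
tool_pos: [571.3, -351.0, 13.4]
eef_rot: [-0.0, 0.999, 0.043, -0.0]
contact_force: [0.1, -0.2, -0.5]
grip_width: 0.259
t: 5.1
tool_pos: [571.4, -351.0, 13.5]
eef_rot: [0.0, 0.999, 0.043, 0.0]
contact_force: [0.3, -0.2, 0.6]
grip_width: 0.765
[ 571.43271268 -351.04131703   13.49274917] 0.7647986054282891
```

View pics/w6.png

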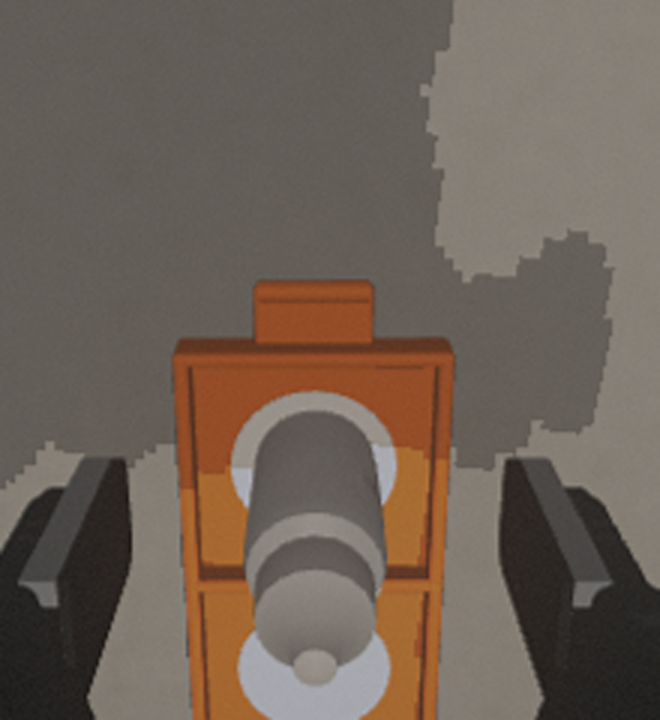

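View pics/d6.png

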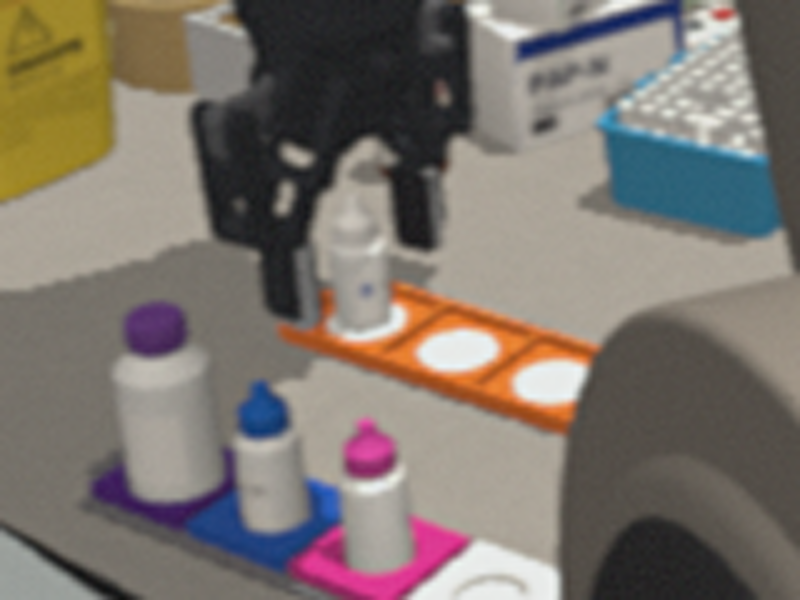

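```bash
python3 -m pendant '[[[1,0,0,20,0],[1,0,0,35,0],[1,0,0,30,0],[1,-22,20,0,0],[1,-26,24,0,0]]]';  python3 -m pendant '[[[1,-27,25,0,0],[1,-27,25,0,0],[1,-27,24,0,0],[1,0,0,-20,0],[1,0,0,-25,0]]]'; python3 -m pendant '[[[1,0,0,0,0],[1,0,0,0,0]]]'
python3 - <<'E'
from h import *
print(arm.read_state()["tool_pos"],arm.read_state()["grip_width"])
snap("wrist","w7",(220,100,440,340),3)
E
```

```text
t: 5.62
tool_pos: [524.7, -308.2, 100.2]
eef_rot: [0.001, 0.999, 0.043, 0.002]
contact_force: [-0.8, 0.4, -0.9]
grip_width: 0.998
t: 6.03
tool_pos: [442.5, -232.6, 55.0]
eef_rot: [0.001, 0.999, 0.044, 0.002]
contact_force: [1.9, -1.1, 0.3]
grip_width: 1.003
t: 6.2
tool_pos: [441.8, -232.8, 53.0]
eef_rot: [-0.0, 0.999, 0.043, -0.001]
contact_force: [-0.5, -0.5, 0.9]
grip_width: 1.001
[ 441.83859278 -232.7835268    53.01000334] 1.000941560007358
```

View pics/w7.png

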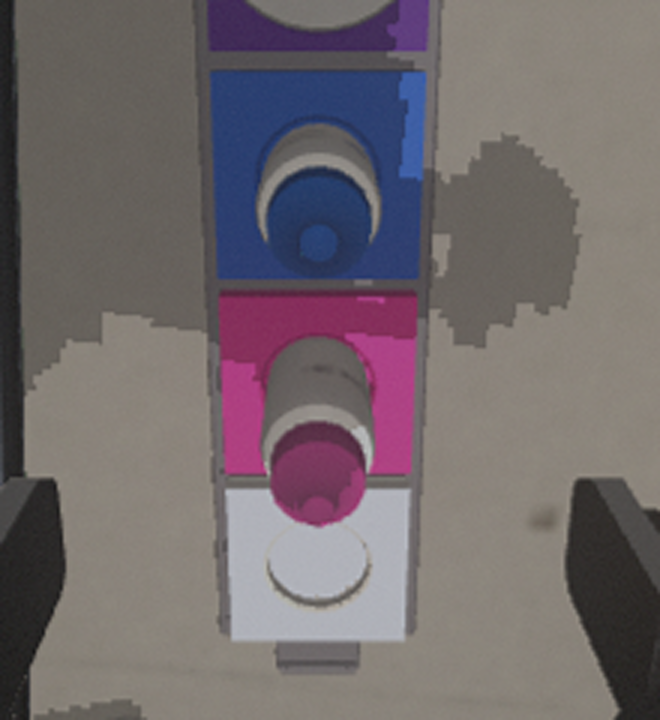

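```bash
python3 -m pendant '[[[1,0,0,-17,0],[1,0,0,-15,0],[1,0,0,-7,0],[0.6,0,0,0,0],[0,0,0,0,0]]]';  python3 -m pendant '[[[0,0,0,0,0],[0,0,0,0,0],[0,0,0,0,0],[0,0,0,0,0],[0,0,0,0,0]]]'; python3 -m pendant '[[[0,0,0,0,0]]]'
python3 - <<'E'
from h import *
print(arm.read_state()["tool_pos"],arm.read_state()["grip_width"])
snap("wrist","w8",(220,100,440,340),3)
E
```

```text
t: 6.67
tool_pos: [442.7, -233.2, 14.9]
eef_rot: [0.0, 0.999, 0.043, 0.0]
contact_force: [0.5, -0.3, 0.7]
grip_width: 0.747
t: 7.08
tool_pos: [442.7, -233.2, 15.0]
eef_rot: [0.0, 0.999, 0.043, 0.0]
contact_force: [-1.8, 1.3, 8.3]
grip_width: 0.257
t: 7.17
tool_pos: [442.7, -233.2, 15.0]
eef_rot: [0.0, 0.999, 0.043, 0.0]
contact_force: [-2.2, 1.4, 8.3]
grip_width: 0.256
[ 442.71989433 -233.23137254   15.02724215] 0.2564936940750313
```

View pics/w8.png

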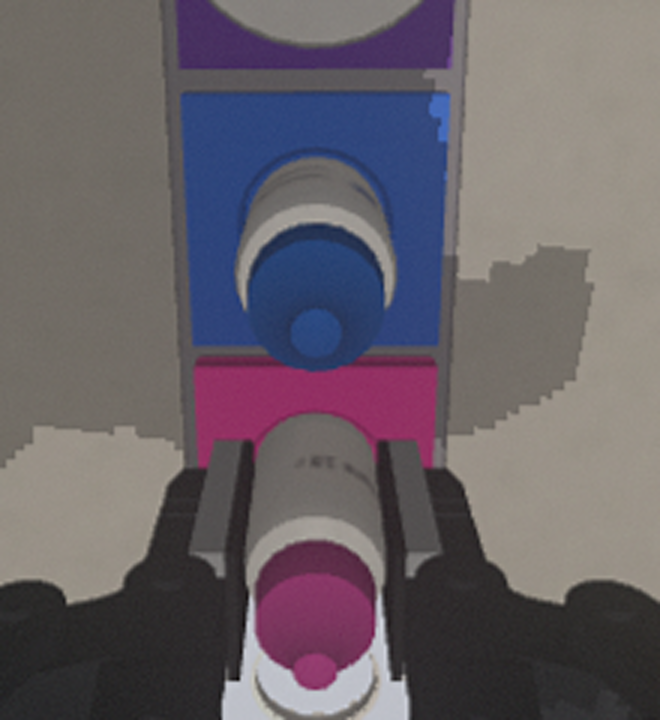

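```bash
python3 -m pendant '[[[0,0,0,15,0],[0,0,0,30,0],[0,0,0,35,0],[0,14,-20,2,0],[0,16,-25,0,0]]]';  python3 -m pendant '[[[0,17,-26,0,0],[0,17,-26,0,0],[0,17,-25,0,0],[0,0,0,-25,0],[0,0,0,-30,0]]]'; python3 -m pendant '[[[0,0,0,-14,0],[0,0,0,0,0],[0,0,0,0,0]]]'
python3 - <<'E'
from h import *
print(arm.read_state()["tool_pos"],arm.read_state()["grip_width"])
snap("wrist","w9",(220,100,440,340),3)
E
```

```text
t: 7.63
tool_pos: [473.7, -277.9, 99.5]
eef_rot: [0.001, 0.999, 0.044, 0.002]
contact_force: [0.7, -0.8, 0.3]
grip_width: 0.257
t: 8.05
tool_pos: [525.2, -357.5, 42.6]
eef_rot: [0.001, 0.999, 0.043, 0.002]
contact_force: [0.4, -0.7, -1.5]
grip_width: 0.256
t: 8.3
tool_pos: [523.0, -354.6, 27.3]
eef_rot: [-0.0, 0.999, 0.044, -0.001]
contact_force: [-0.3, 0.5, 0.7]
grip_width: 0.259
[ 523.0251113  -354.600141     27.31581071] 0.2592251628568445
```

View pics/w9.png

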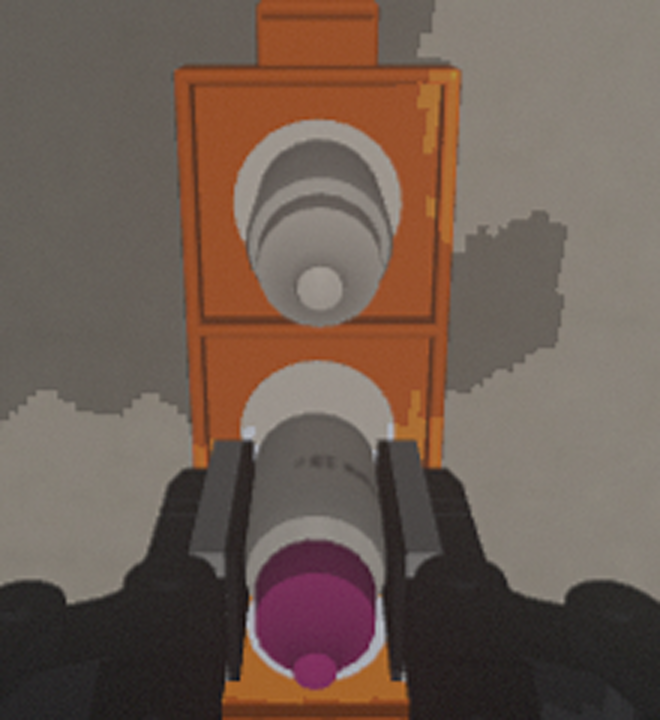

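```bash
python3 -m pendant '[[[0,0,0,-8,0],[0,0,0,-5,0],[0,0,0,-1,0],[0,0,0,0,0],[0,0,0,0,0]]]';  python3 -m pendant '[[[0.35,0,0,0,0],[0.5,0,0,0,0],[0.8,0,0,0,0],[0.8,0,0,0,0]]]'
python3 - <<'E'
from h import *
print(arm.read_state()["tool_pos"],arm.read_state()["grip_width"])
snap("wrist","w10",(220,100,440,340),3);snap("side","d10",(160,160,320,280),5)
E
```

```text
t: 8.77
tool_pos: [523.4, -355.0, 13.5]
eef_rot: [0.0, 0.999, 0.043, 0.0]
contact_force: [-0.0, 0.3, -0.8]
grip_width: 0.26
t: 9.1
tool_pos: [523.4, -355.1, 13.4]
eef_rot: [0.0, 0.999, 0.043, 0.0]
contact_force: [0.5, 0.2, 0.4]
grip_width: 0.761
[ 523.35520156 -355.07741423   13.41903136] 0.7610102373100088
```

View pics/w10.png

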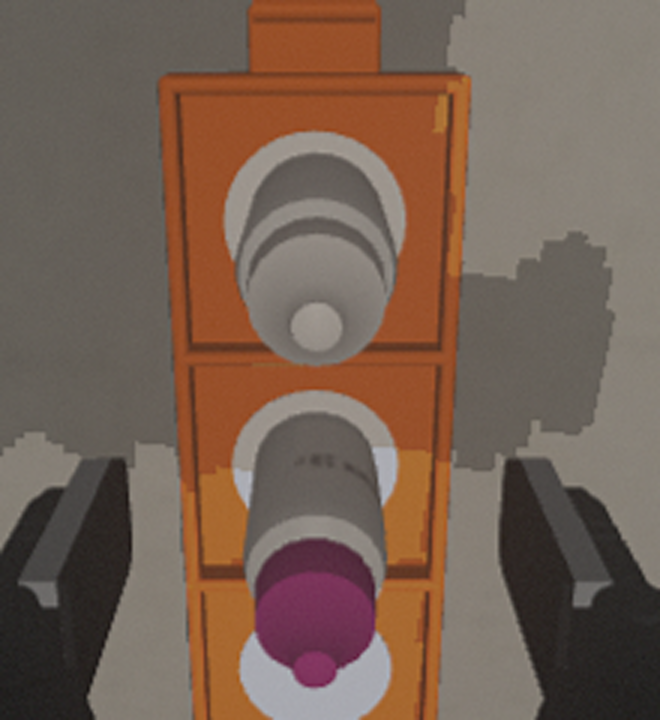

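View pics/d10.png

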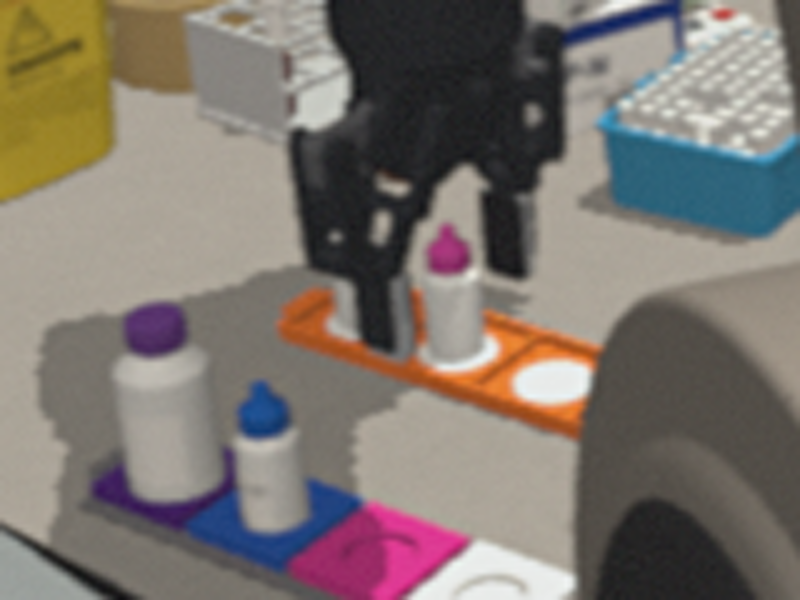

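```bash
python3 -m pendant '[[[1,0,0,20,0],[1,0,0,35,0],[1,0,0,30,0],[1,-6,20,0,0],[1,-7,26,0,0]]]';  python3 -m pendant '[[[1,-7,28,0,0],[1,-7,28,0,0],[1,-6,24,0,0],[1,0,0,-20,0],[1,0,0,-25,0]]]'; python3 -m pendant '[[[1,0,0,0,0],[1,0,0,0,0]]]'
python3 - <<'E'
from h import *
print(arm.read_state()["tool_pos"],arm.read_state()["grip_width"])
snap("wrist","w11",(220,100,440,340),3)
E
```

```text
t: 9.62
tool_pos: [511.1, -311.0, 100.3]
eef_rot: [0.001, 0.999, 0.042, 0.002]
contact_force: [-0.5, 0.6, -0.4]
grip_width: 0.999
t: 10.03
tool_pos: [491.7, -228.0, 54.8]
eef_rot: [0.001, 0.999, 0.045, 0.002]
contact_force: [1.0, -0.3, -0.1]
grip_width: 0.993
t: 10.2
tool_pos: [489.6, -228.8, 52.9]
eef_rot: [-0.0, 0.999, 0.043, -0.001]
contact_force: [-0.0, -0.3, 0.3]
grip_width: 1.001
[ 489.64223668 -228.82817128   52.86028895] 1.0009220288740517
```

View pics/w11.png

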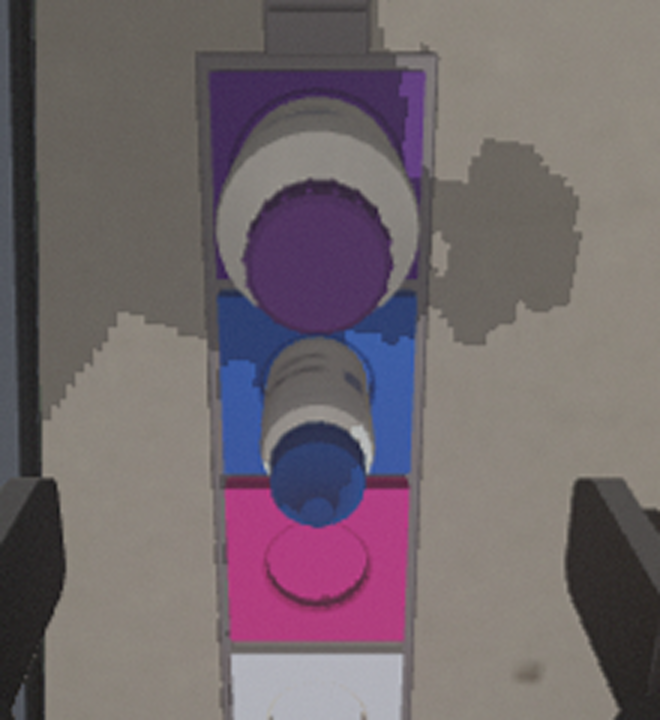

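```bash
python3 -m pendant '[[[1,1,0,-17,0],[1,0,0,-15,0],[0.8,0,0,-7,0],[0.6,0,0,0,0],[0,0,0,0,0]]]';  python3 -m pendant '[[[0,0,0,0,0],[0,0,0,0,0],[0,0,0,0,0],[0,0,0,0,0],[0,0,0,0,0]]]'; python3 -m pendant '[[[0,0,0,0,0]]]'
python3 - <<'E'
from h import *
print(arm.read_state()["tool_pos"],arm.read_state()["grip_width"])
snap("wrist","w12")
E
```

```text
t: 10.67
tool_pos: [491.6, -229.3, 15.0]
eef_rot: [0.0, 0.999, 0.043, 0.0]
contact_force: [1.2, 0.3, -0.2]
grip_width: 0.602
t: 11.08
tool_pos: [491.9, -229.3, 15.3]
eef_rot: [0.0, 0.999, 0.043, 0.001]
contact_force: [-1.7, 1.1, 8.0]
grip_width: 0.263
t: 11.17
tool_pos: [491.9, -229.3, 15.3]
eef_rot: [0.0, 0.999, 0.043, 0.001]
contact_force: [-0.9, 0.5, 7.3]
grip_width: 0.259
[ 491.86173662 -229.28505588   15.29988799] 0.258671953651124
```

View pics/w12.png

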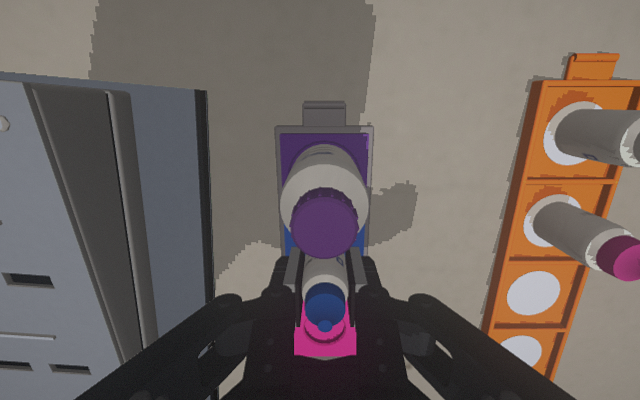

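```bash
python3 -m pendant '[[[0,0,0,15,0],[0,0,0,30,0],[0,0,0,37,0],[0,-2,-20,0,0],[0,-3,-26,0,0]]]';  python3 -m pendant '[[[0,-3,-29,0,0],[0,-4,-29,0,0],[0,-4,-26,0,0],[0,0,0,-25,0],[0,0,0,-30,0]]]'; python3 -m pendant '[[[0,0,0,-14,0],[0,0,0,0,0],[0,0,0,0,0]]]'
python3 - <<'E'
from h import *
print(arm.read_state()["tool_pos"],arm.read_state()["grip_width"])
snap("wrist","w13",(220,100,440,340),3)
E
```

```text
t: 11.63
tool_pos: [488.4, -274.3, 99.4]
eef_rot: [0.001, 0.999, 0.045, 0.002]
contact_force: [0.7, -1.3, -1.0]
grip_width: 0.26
t: 12.05
tool_pos: [476.1, -362.1, 43.1]
eef_rot: [0.002, 0.999, 0.042, 0.002]
contact_force: [0.3, -0.2, -0.9]
grip_width: 0.263
t: 12.3
tool_pos: [475.2, -358.9, 27.4]
eef_rot: [-0.0, 0.999, 0.043, -0.0]
contact_force: [-0.7, 0.5, 0.3]
grip_width: 0.259
[ 475.16509347 -358.88724242   27.43460714] 0.2585522588392101
```

View pics/w13.png

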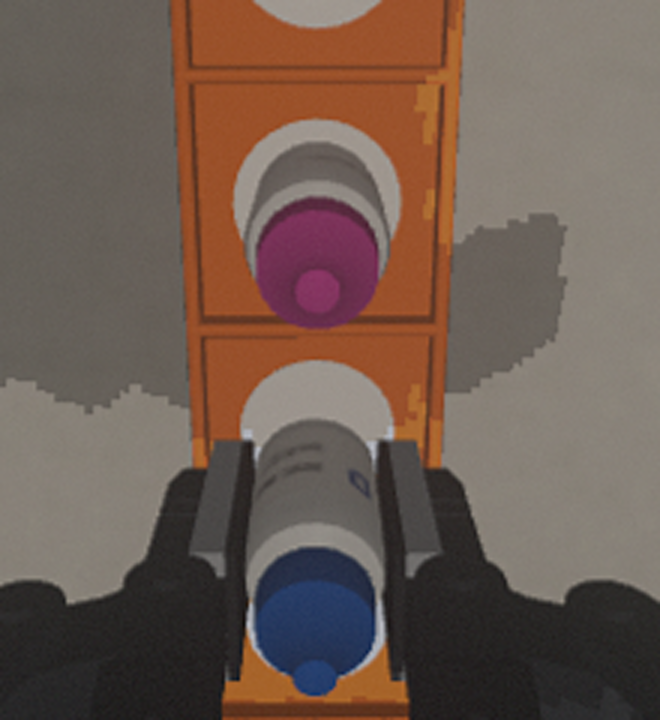

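```bash
python3 -m pendant '[[[0,1,0,-8,0],[0,0,0,-5,0],[0,0,0,-1,0],[0,0,0,0,0],[0,0,0,0,0]]]';  python3 -m pendant '[[[0.35,0,0,0,0],[0.5,0,0,0,0],[0.8,0,0,0,0],[0.8,0,0,0,0]]]'
python3 - <<'E'
from h import *
print(arm.read_state()["tool_pos"],arm.read_state()["grip_width"])
snap("wrist","w14",(220,0,440,340),2.3);snap("side","d14",(160,160,320,280),5)
E
```

```text
t: 12.77
tool_pos: [476.4, -359.0, 13.5]
eef_rot: [0.0, 0.999, 0.043, 0.0]
contact_force: [-0.5, 0.1, -0.4]
grip_width: 0.26
t: 13.1
tool_pos: [476.3, -359.0, 13.4]
eef_rot: [0.0, 0.999, 0.043, 0.0]
contact_force: [0.3, 0.4, -0.1]
grip_width: 0.764
[ 476.31293564 -359.04964183   13.36822846] 0.7641383040038408
```

View pics/w14.png

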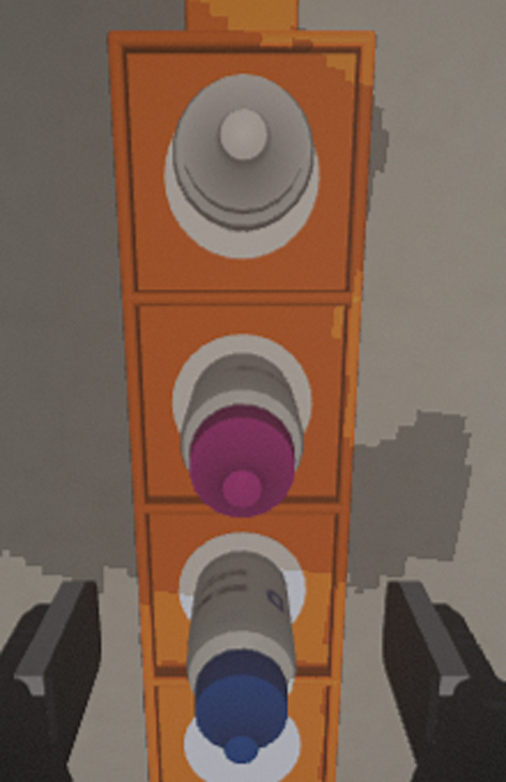

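View pics/d14.png

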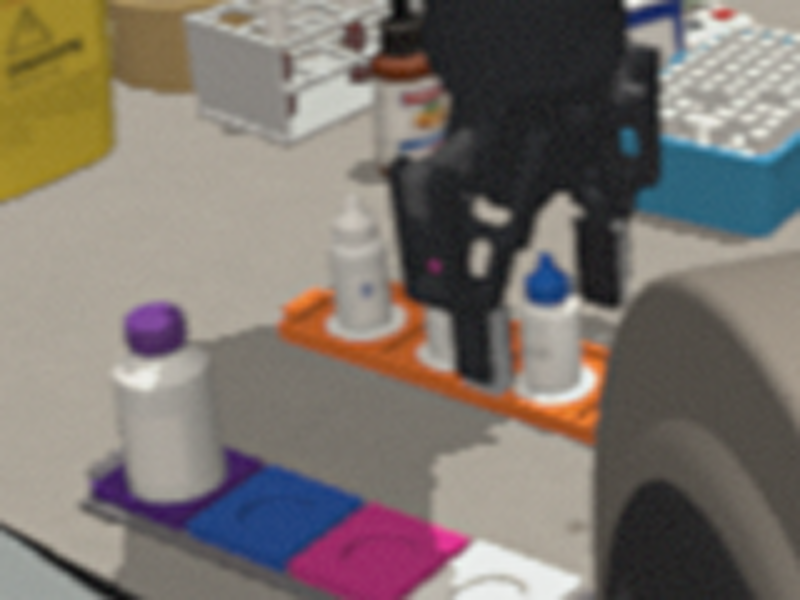

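```bash
python3 -m pendant '[[[1,0,0,20,0],[1,0,0,38,0],[1,0,0,38,0],[1,9,20,0,0],[1,12,26,0,0]]]';  python3 -m pendant '[[[1,14,30,0,0],[1,14,30,0,0],[1,13,28,0,0],[1,0,0,-15,0],[1,0,0,-20,0]]]'; python3 -m pendant '[[[1,0,0,0,0],[1,0,0,0,0]]]'
python3 - <<'E'
from h import *
print(arm.read_state()["tool_pos"],arm.read_state()["grip_width"])
snap("wrist","w15",(140,60,500,400),2)
E
```

```text
t: 13.62
tool_pos: [497.6, -315.5, 111.9]
eef_rot: [0.002, 0.999, 0.041, 0.002]
contact_force: [1.0, 0.9, -1.6]
grip_width: 1.001
t: 14.03
tool_pos: [540.5, -223.0, 75.5]
eef_rot: [0.0, 0.999, 0.045, 0.002]
contact_force: [-0.3, -0.9, -0.6]
grip_width: 0.998
t: 14.2
tool_pos: [537.7, -224.9, 73.8]
eef_rot: [-0.0, 0.999, 0.043, -0.001]
contact_force: [0.4, -0.4, -0.2]
grip_width: 1.004
[ 537.67640735 -224.87091904   73.82264291] 1.004247872395816
```

View pics/w15.png

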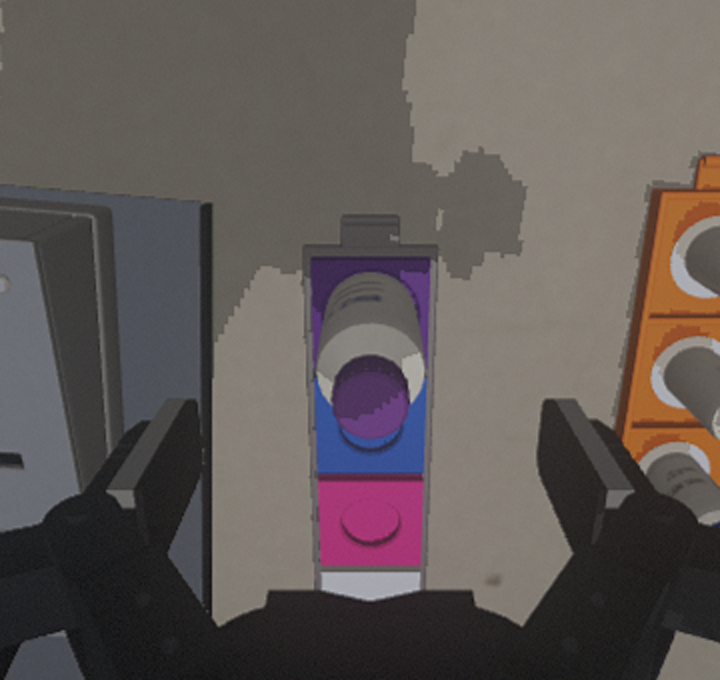

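```bash
python3 -m pendant '[[[1,0,0,-20,0],[1,0,0,-20,0],[1,0,0,-11,0],[0.8,0,0,0,0],[0,0,0,0,0]]]';  python3 -m pendant '[[[0,0,0,0,0],[0,0,0,0,0],[0,0,0,0,0],[0,0,0,0,0],[0,0,0,0,0]]]'; python3 -m pendant '[[[0,0,0,0,0]]]'
python3 - <<'E'
from h import *
print(arm.read_state()["tool_pos"],arm.read_state()["grip_width"])
snap("wrist","w16",(220,100,440,340),3)
E
```

```text
t: 14.67
tool_pos: [538.4, -225.3, 23.8]
eef_rot: [-0.0, 0.999, 0.043, -0.0]
contact_force: [-0.5, -0.2, 0.4]
grip_width: 0.747
t: 15.08
tool_pos: [539.0, -225.3, 24.5]
eef_rot: [0.0, 0.999, 0.043, 0.001]
contact_force: [-1.4, 0.9, 6.6]
grip_width: 0.387
t: 15.17
tool_pos: [539.0, -225.3, 24.5]
eef_rot: [0.0, 0.999, 0.043, 0.001]
contact_force: [-1.9, 0.3, 7.1]
grip_width: 0.389
[ 539.00501905 -225.33500829   24.53965723] 0.38914129019997573
```

View pics/w16.png

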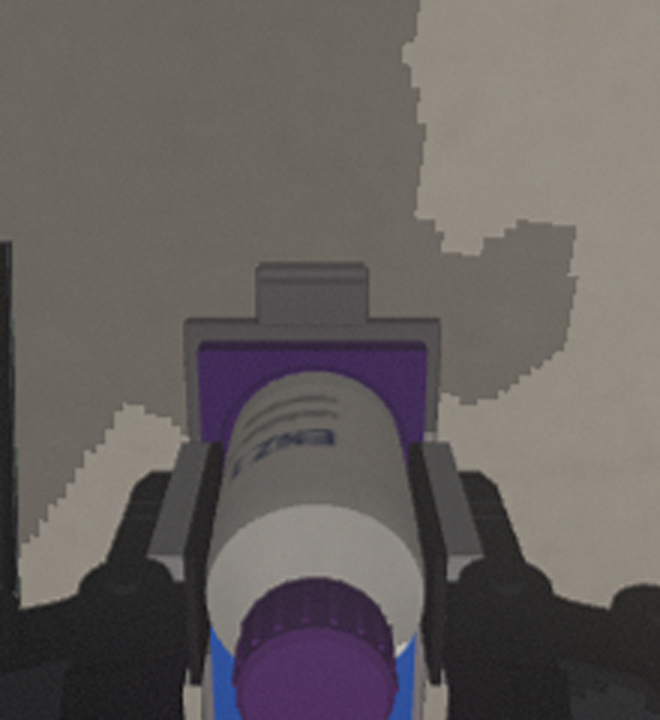

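```bash
python3 -m pendant '[[[0,0,0,15,0],[0,0,0,30,0],[0,0,0,30,0],[0,-14,-18,0,0],[0,-18,-23,0,0]]]';  python3 -m pendant '[[[0,-21,-26,0,0],[0,-21,-26,0,0],[0,-21,-26,0,0],[0,-15,-19,0,0],[0,0,0,-20,0]]]'; python3 -m pendant '[[[0,0,0,-30,0],[0,0,0,-12,0],[0,0,0,0,0],[0,0,0,0,0]]]'
python3 - <<'E'
from h import *
print(arm.read_state()["tool_pos"],arm.read_state()["grip_width"])
snap("wrist","w17",(220,100,440,340),3)
E
```

```text
t: 15.63
tool_pos: [508.7, -265.0, 101.1]
eef_rot: [0.001, 0.999, 0.045, 0.002]
contact_force: [-0.1, -0.7, -2.1]
grip_width: 0.391
t: 16.05
tool_pos: [426.0, -369.1, 81.7]
eef_rot: [0.003, 0.999, 0.04, 0.001]
contact_force: [0.4, -1.1, -1.8]
grip_width: 0.391
t: 16.38
tool_pos: [428.5, -362.7, 36.6]
eef_rot: [-0.0, 0.999, 0.044, -0.0]
contact_force: [0.1, -0.0, -0.2]
grip_width: 0.387
[ 428.46411558 -362.66249224   36.55034399] 0.38709272189753874
```

View pics/w17.png

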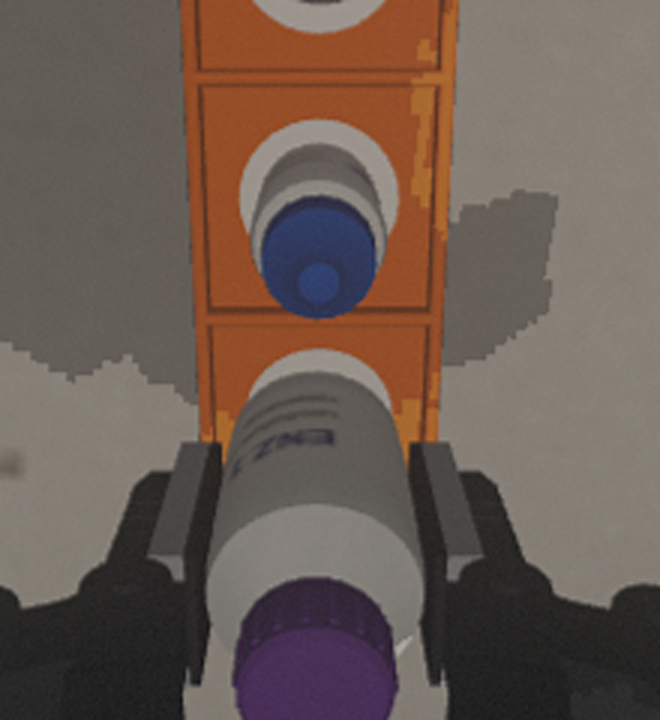

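```bash
python3 -m pendant '[[[0,0,-1,-7,0],[0,0,0,-5,0],[0,0,0,-1,0],[0,0,0,0,0],[0,0,0,0,0]]]';  python3 -m pendant '[[[0.5,0,0,0,0],[0.6,0,0,0,0],[0.9,0,0,0,0],[0.9,0,0,0,0],[0.9,0,0,0,0]]]'
python3 - <<'E'
from h import *
print(arm.read_state()["tool_pos"],arm.read_state()["grip_width"])
snap("wrist","w18",(220,0,440,340),2.3)
E
```

```text
t: 16.85
tool_pos: [428.3, -364.0, 23.4]
eef_rot: [-0.0, 0.999, 0.043, -0.0]
contact_force: [0.2, 0.7, -0.7]
grip_width: 0.387
t: 17.27
tool_pos: [428.4, -364.1, 23.4]
eef_rot: [0.0, 0.999, 0.043, 0.0]
contact_force: [-0.8, -0.0, -0.1]
grip_width: 0.899
[ 428.36529938 -364.05022832   23.37282999] 0.8990764089747513
```

View pics/w18.png

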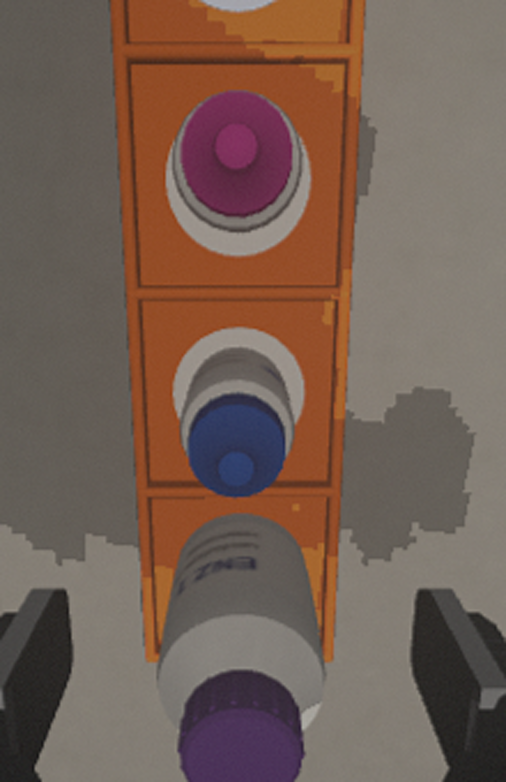

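Released; retreat straight up, then back toward the start side, and check.

```bash
python3 -m pendant '[[[1,0,0,20,0],[1,0,0,35,0],[1,0,0,38,0],[1,0,0,38,0],[1,0,0,20,0]]]';  python3 -m pendant '[[[1,-10,-25,0,0],[1,-12,-35,0,0],[1,-12,-35,0,0],[1,-12,-35,0,0],[1,-10,-25,0,0]]]'; python3 -m pendant '[[[1,0,0,0,0],[1,0,0,0,0],[1,0,0,0,0]]]'
python3 - <<'E'
from h import *
print(arm.read_state()["tool_pos"])
snap("side","d19",(160,160,320,280),5);snap("scene","s19",(200,140,320,280),4);snap("wrist","w19")
E
```

```text
t: 17.73
tool_pos: [429.3, -364.8, 178.6]
eef_rot: [0.001, 0.999, 0.043, 0.002]
contact_force: [-0.1, -0.5, 0.2]
grip_width: 0.994
t: 18.15
tool_pos: [370.6, -522.0, 174.5]
eef_rot: [0.0, 0.999, 0.043, -0.0]
contact_force: [-1.0, 0.1, -0.2]
grip_width: 0.998
t: 18.4
tool_pos: [372.5, -518.4, 174.0]
eef_rot: [-0.0, 0.999, 0.043, 0.0]
contact_force: [-0.3, 0.8, -0.6]
grip_width: 1.004
[ 372.53485199 -518.43316213  174.04221324]
```

View pics/d19.png

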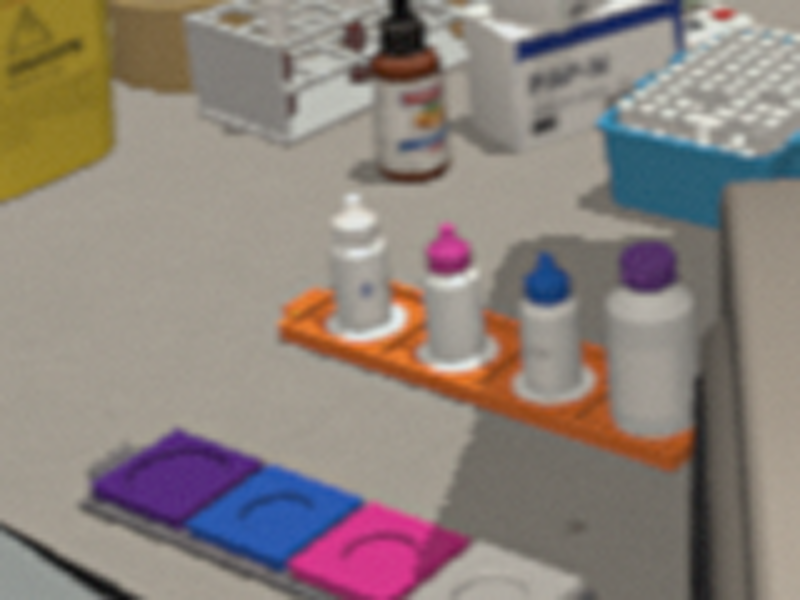

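View pics/s19.png

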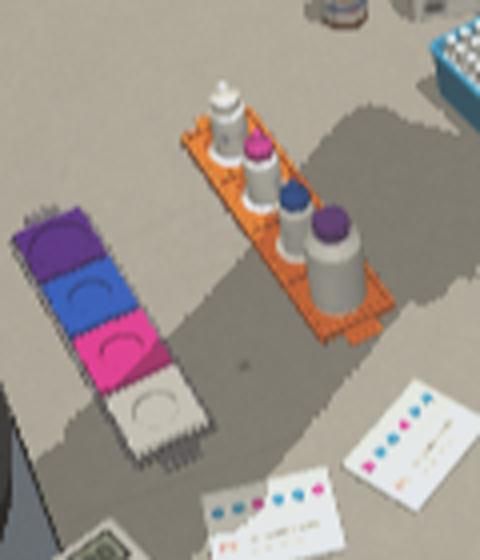

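All four stand upright in their own pockets, in the right order, and the arm is clear.

```bash
python3 -c "
from rig import arm
print(arm.finish_job())"
```

```text
the job is handed in; nothing more can be done
None
```

All four bottles are now in the orange bench rack in reverse order, and I handed the job in at about 18.5 s of the 96 s allowed. In the storage rack they stood white, pink, blue, purple, nearest first. In the bench rack white is in the farthest pocket, then pink, then blue, with purple in the nearest.

The last side and scene pictures show each bottle upright in its own pocket and all four storage holders empty. The gripper is clear of everything, about 150 mm from the rack and 174 mm up. The highest contact force I saw, read at the end of each move, was about 8 N, while the fingers closed. I found no disagreement beyond 2 to 4 mm between the cameras.

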